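Show a notched glaze test tile to the code reader

ROBOT

A 7-joint arm with a two-finger parallel gripper is mounted at the origin on the work surface. World frame = base frame: x ahead of the robot, y to its left, z up, the work surface at z = 0. Lengths are in m, angles in rad, forces in N, time in s.
With the tool pointing down it reaches from about 0.4 to 0.85 m from the base axis. Payload 10.4 kg.
Tool frame: the origin (TCP) lies between the finger pads, 19 mm behind the fingertips; this is the grasp point; z points along the fingers, y is the line along which they close (so a half turn about z gives the same grasp; the last joint's range is limited). The gripper opens to 85 mm and grips with 20 to 120 N. Pads are 22 mm wide; open, the fingers measure 114 mm over their backs; the gripper's body (76 mm by 85 mm) begins 54 mm behind the grasp point. The pads swing forward as they close: fully open they stand 13 mm farther back than shut.
Start: joints at [1.283, 0.332, -0.065, 1.46, 0.022, 1.35, -0.088], TCP at [0.164, -0.603, 0.25] pointing down, gripper open.
Joint ranges: [-2.6, 2.6], [-0.5, 2.12], [-1.47, 1.34], [0.16, 2.42], [-1.27, 4.41], [0.06, 2.06], [-2.6, 2.6]. Speed limits (rad/s): [2.22, 2.22, 2.79, 2.79, 3.14, 3.14, 3.14].

INTERFACE

Orientations are given as a unit quaternion [x, y, z, w].
In Python, from workcell import get_obs, camera, hand_in gives the robot as it stands. The module is installed in compiled form; this text tells all that it offers.
- The arm moves only by the tool move_arm, never from a script. Its argument "plan" is a list of rows, each an object with "delta_pos": the shift along the tool's x, y, z in fractions of the full range, 1 being 0.8 m, a list of three; "turn": the turn, a rotation vector about the tool's x, y, z in shares of pi rad (1.0 is pi rad), a list of three; "fingers": the closure, from 0 (fully open) to 1 (shut). A call has 1 to 12 rows; each row is the pose to reach, as a shift and turn from the pose commanded when the call began, along the tool's axes at that moment; what a row does not reach only later rows make up. A row lasts 1/8 s, in which the tool goes at most 62.5 mm and 10.7 degrees, less where a joint would pass 70% of its speed; a pose out of reach is approached as far as the arm can. Shift and turn numbers lie between -1 and 1, and a call with a number outside is refused. A call with a gripper value outside its range is refused whole. The fingers move at their own pace and stop on an object; "force" is the grip in N (left out, the last holds). Time passes only in rows, so rows that repeat a pose let the fingers close. It gives the time, the measured TCP pose, the force, the opening and the grip force at its end, in the units of the state.
- get_obs(): the state, without advancing time (a new reading comes with each control period).
- camera(name): name is "scene" or "top"; returns a dict with "color" (400x640x3 uint8, red, green, blue), "range_z" (400x640 float32, m along the optical axis (not along the pixel's ray), 0 where there is no reading), "fx", "fy", "cx", "cy" (pixels), "k1" (the pictures are not rectified: a ray, as slopes to the right and down, at radius r is drawn at 1 + k1 r^2 times it, then the intrinsics apply), "R" (3x3) and "t" (3): a world point X has camera coordinates R X + t. Camera axes: x right, y down, z forward; pixel columns grow to the right and rows downward; lengths in m; the calibration is good to about 2 mm. A picture is of the moment at which its call begins.
- hand_in(): hands the job in; it is judged then, once.
The state is a dict: "clock": time; "joint_pos": joint angles; "joint_velocities": joint speeds; "tau": joint torques, N m; "position": TCP position; "ee_rot": TCP orientation; "ft_force": force on the tool from outside, world axes, zero at the start; "torque": the same for the moment, N m; "grip_width": opening from 0.0 (shut) to 1.0 (fully open); "grasp_force": force on a finger pad.
Only numpy, scipy, OpenCV 4.12 (cv2) and the standard library are available. Lean on these libraries where they do the work, as an engineer would, in place of code of your own. Each camera call takes 0.05 s, during which the arm holds its last target. There are 200 camera calls.

TASK

On the ware board lie three flat test tiles of one size; only one has a small notch cut out of a corner, and that corner marks its bare, unglazed end, which carries the code on its upper face. Pick the notched tile up by its long edges, fingers clear of the bare end, and hold it in the air at the code reader: level, label face up, with the middle of its bare end squarely in front of the reader's tilted window, about 80 mm from the glass, still, and touching nothing but the gripper. Finish holding it there, without putting it down or letting go; do not bump the reader, and leave the two square-cornered tiles and all the other ware where they are.

Things in the scene. Friction and masses are not known exactly. Their poses are not given: they have to be found in the camera images.
- tile: the notched test tile, loose fired clay, 130 x 46 x 8 mm, 60 to 130 g, lying flat, label face up, turned any way. Origin: centre of the underside (full outline). x axis along the length to the bare, notched end (+65 mm); z out of the label face (up). Notch: square, 14 x 14 mm, through the corner at +x +y. White glaze from x = -65 to +22 mm, matt bare label end from +22 to +65.
- tile_label (a point): point on the notched tile: middle of the bare label end, on the upper face, at tile x = +43, y = 0, z = +8 mm
- blank_a: one of two uncoded test tiles, loose, same size, mass and finish as the notched one (glazed white, bare at one end) but with four square corners; to be left alone. Origin: centre of the underside, x along the length, z up
- blank_b: the other uncoded, square-cornered test tile, as blank_a; to be left alone
- board: wooden ware board, fixed, 170 (x) x 460 (y) x 20 mm thick, lying flat; the tiles lie on its top, 20 mm above the table. Origin: centre of the underside. The three tiles lie about 145 mm apart in a row along its y axis, in any order
- scanner: presentation code reader on a stand, fixed to the table: black round foot of radius 66 mm and 22 mm high, upright steel gooseneck 15 mm thick curving forward at 260 mm height to the head. Origin: centre of the foot's underside, z up; the reader faces its own -x side, its y axis is level
- scan_head: the reader's head, a grey box: 56 x 72 mm front, 62 deep (115 with clamp), its window looking down and forward, 35 degrees from straight down. Origin: centre of the window's outer face, at scanner x = -100 mm, 185 mm above the table. z axis: line of sight, out of the window, down and forward; y axis level, across the window. The box lies on the -z side
- read_spot (a point): middle of the reading zone: point on the line of sight 80 mm out from the window, in the air 119 mm above the table and 146 mm in front of the foot's centre
- beaker: small bare clay cup, loose, radius 32, 62 mm high, past one end of the board. Origin: centre of the underside. Bystander
- dish: small white bowl, loose, radius 48, 34 mm high, on the table in front of the reader. Origin: centre of the underside. Bystander
- prop: round tubular kiln prop, loose, 36 mm across, 50 mm high, on the robot's side of the board. Origin: centre of the underside. Bystander
- flask: small square clay bottle, loose, 44 x 44 mm, 73 mm high with its neck, behind the board. Origin: centre of the underside. Bystander
- rib_knife: small spatula with a wooden handle, loose, 170 mm long, lying on the table at the right. Origin: underside. Bystander
Mind the look-alikes: they are no part of the job. Leave any turquoise look-alike of the tile alone.

How it is judged:
By the outcome, as a careful person would: the job done as asked, in the order asked, and still so for the second after the job is handed in, while the arm keeps its last pose, push and grip.
It also fails if it takes over 38 s, if anything falls off the work surface, if the arm or the gripper's body presses on something with over 40 N, if the wrist force passes 120 N, or if a joint passes its speed limit or range.

## Working session

There is one attempt and no reset: what is moved stays moved. The work goes in short steps, Python scripts to look and compute and a tool call to move; the robot and the scene stay as the last step left them, time stands still between calls to the robot, and variables do not carry over. Pictures are saved under pics/ and viewed, at most 10 in all, crops included, and the job is handed in when it is done.

Besides the shell and the picture viewer there is one more tool, called after "Request:" as a command line: name --argument value ..., lists and objects as JSON in quotes. move_arm: Moves the arm, as the interface text tells. Its arguments: {"type":"object","properties":{"plan":{"type":"array","items":{"type":"object","properties":{"delta_pos":{"type":"array","items":{"type":"number"}},"turn":{"type":"array","items":{"type":"number"}},"fingers":{"type":"number"}}}},"force":{"type":"number"}},"required":["plan"]}

```bash
mkdir -p pics
cat > h.py <<'E'
import numpy as np, cv2
from workcell import get_obs, camera
def save(n,im): cv2.imwrite('pics/'+n,cv2.cvtColor(im,cv2.COLOR_RGB2BGR))
def rays(c,uv):
    uv=np.atleast_2d(uv).astype(float)
    d=(uv-[c['cx'],c['cy']])/[c['fx'],c['fy']]; s=d.copy()
    for _ in range(20): s=d/(1+c['k1']*(s**2).sum(1,keepdims=True))
    return np.c_[s,np.ones(len(s))]
def onplane(c,uv,z):
    r=rays(c,uv)@c['R']; o=-c['R'].T@c['t']
    return o+r*((z-o[2])/r[:,2])[:,None]
def cloud(c):
    v,u=np.mgrid[:400,:640]; r=rays(c,np.c_[u.ravel(),v.ravel()])
    return ((r*c['range_z'].reshape(-1,1)-c['t'])@c['R']).reshape(400,640,3)
E
python3 - <<'E'
from h import *
for n in('top','scene'):
    c=camera(n); save(n+'0.png',c['color']); np.save(n+'0.npy',c,allow_pickle=True)
    print(n,c['fx'],c['k1'],-c['R'].T@c['t'],c['R'][2])
o=get_obs();print(o)
E
```

```text
top 509.1106793526047 0.02837354101169973 [0.35636679 0.01431418 1.52404388] [ 0.08937435 -0.00738932 -0.99597069]
scene 391.8420622290592 -0.0036236836082186607 [ 1.22171507 -0.42106221  0.76419463] [-0.6814262   0.40971868 -0.60645605]
{'clock': 0.1, 'joint_pos': array([ 1.28337866,  0.33279364, -0.06469901,  1.46084152,  0.02159563,
        1.34991412, -0.08850864]), 'joint_velocities': array([-0.00052778, -0.00193713, -0.00170265, -0.00048752,  0.0008377 ,
        0.00115636, -0.00078723]), 'tau': array([ 7.50000581e-04, -6.26746845e+01,  4.86307754e-02, -3.92434108e+01,
        1.61647762e-02,  7.03673039e-03,  1.52389589e-05]), 'position': array([ 0.1635009 , -0.60291354,  0.24931242]), 'ee_rot': array([ 9.91246002e-01,  1.32026380e-01, -1.09713876e-04, -6.21090446e-04]), 'ft_force': array([ 0.01190504,  0.30511763, -0.04768465]), 'torque': array([ 0.02474749,  0.00864776, -0.01986925]), 'grasp_force': 0.0, 'grip_width': 0.9987200270478872}
```

View pics/top0.png

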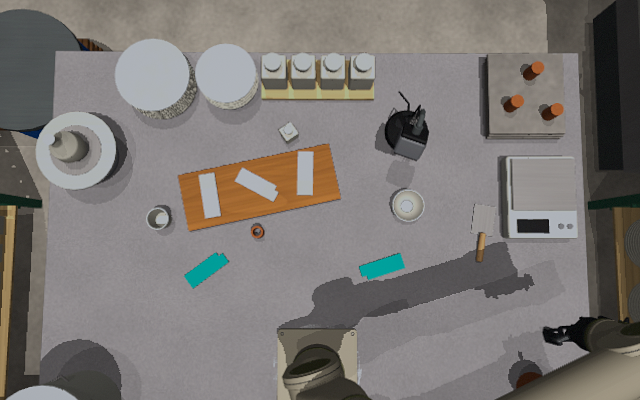

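View pics/scene0.png

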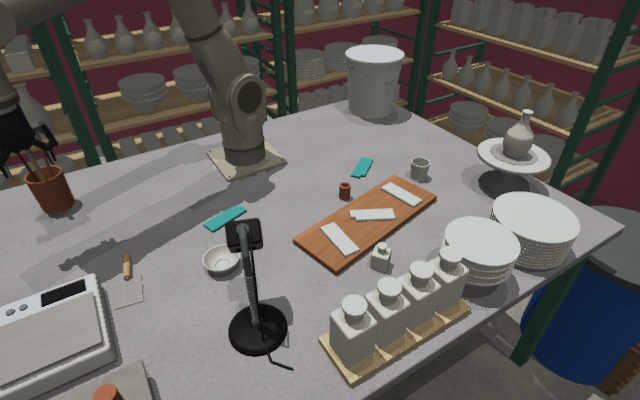

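The top view shows three white tiles on the board, at (209,195), (257,184) and (305,173), and turquoise look-alikes at (207,270) and (382,266). The reader is at (408,138) and the dish at (408,206). The middle tile seems to have the notch, at its lower right end near (275,195). I'll confirm that in a crop and measure.

```bash
cat > m.py <<'E'
from h import *
c=np.load('top0.npy',allow_pickle=True).item(); im=c['color']
crop=cv2.resize(im[140:230,175:345],None,fx=4.6,fy=4.6,interpolation=cv2.INTER_CUBIC); save('crop.png',crop)
hsv=cv2.cvtColor(im,cv2.COLOR_RGB2HSV)
m=((hsv[...,1]<60)&(hsv[...,2]>120)).astype(np.uint8)
mm=np.zeros_like(m); mm[140:232,175:345]=m[140:232,175:345]
for k in cv2.findContours(mm,0,1)[0]:
    if not 250<cv2.contourArea(k)<1500: continue
    P=onplane(c,k[:,0],.028)[:,:2]
    (ce,sz,a)=cv2.minAreaRect((P*1000).astype(np.float32))
    print('tile',k[:,0].mean(0),ce,sz,a,cv2.contourArea(k),np.round(cv2.boxPoints((ce,sz,a))).tolist(), np.round(P.mean(0)*1000))
W=cloud(c)
sub=np.zeros((400,640),bool); sub[85:165,375:440]=1
foot=sub&(W[...,2]>.015)&(W[...,2]<.03)
p=W[foot][:,:2].astype(np.float32);print('foot',cv2.minEnclosingCircle((p*1000)))
hd=sub&(W[...,2]>.17); p=W[hd]; print(len(p),p.min(0),p.max(0)); 
s=cv2.minAreaRect((p[:,:2]*1000).astype(np.float32));print(s)
E
python3 m.py
```

```text
tile [209.35087719 195.        ] (505.45855712890625, 318.1934814453125) (131.26390075683594, 47.831947326660156) 9.720498085021973 667.0 [[437.0, 331.0], [445.0, 284.0], [574.0, 306.0], [566.0, 353.0]] [505. 318.]
tile [256.85294118 184.17647059] (537.9390258789062, 177.32241821289062) (131.42034912109375, 47.11381530761719) 61.73642349243164 633.0 [[486.0, 131.0], [528.0, 108.0], [590.0, 224.0], [548.0, 246.0]] [538. 179.]
tile [304.70434783 172.69565217] (572.2731323242188, 37.832828521728516) (47.205684661865234, 131.58615112304688) 88.66319274902344 637.5 [[506.0, 16.0], [637.0, 13.0], [639.0, 60.0], [507.0, 63.0]] [573.  37.]
foot ((702.1339111328125, -266.10186767578125), 64.8764877319336)
1114 [ 0.35636679 -0.28270793  0.17296106] [0.72071937 0.01431418 1.52404388]
((513.6105346679688, -156.7382049560547), (84.64593505859375, 456.91693115234375), 53.086788177490234)
```

View pics/crop.png

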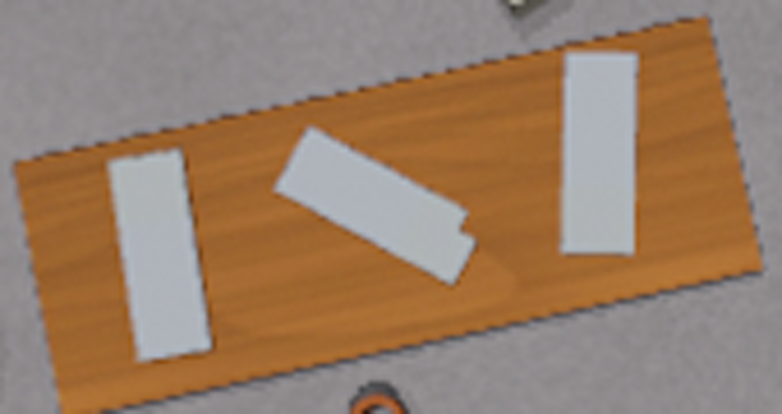

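The crop confirms the middle tile (257,184) is the only one with a notch, at its upper right (463,225 in the crop). Both other tiles have four square corners. Its pose is about (538,177.5) mm, with +x at about -118°. Next I'll measure the reader's yaw.

```bash
cat > s.py <<'E'
from h import *
F=np.array([.702,-.266])
for n,b in(('top',(85,165,375,440)),('scene',(200,360,215,300))):
    c=np.load(n+'0.npy',allow_pickle=True).item(); W=cloud(c); ok=c['range_z']>0
    s=np.zeros((400,640),bool); s[b[0]:b[1],b[2]:b[3]]=1
    s&=ok&(np.linalg.norm(W[...,:2]-F,axis=2)<.25)
    f=s&(W[...,2]>.017)&(W[...,2]<.028); p=W[f]; A=np.c_[2*p[:,:2],np.ones(len(p))]
    print(n,'foot',len(p),cv2.minEnclosingCircle((p[:,:2]*1000).astype(np.float32)))
    h=s&(W[...,2]>.16)&(W[...,2]<.32); p=W[h]
    print('head',len(p),p.min(0),p.max(0),p.mean(0))
    # surface normals by local differences
    dx=np.zeros_like(W);dy=np.zeros_like(W)
    dx[:,2:-2]=W[:,4:]-W[:,:-4]; dy[2:-2]=W[4:]-W[:-4]
    N=np.cross(dx,dy); N/=np.linalg.norm(N,axis=2,keepdims=True)+1e-12
    e=cv2.erode(h.astype(np.uint8),np.ones((5,5)))>0
    q=N[e]; q=q*np.sign(-((W[e]+c['R'].T@c['t'])*q).sum(1))[:,None]
    lab=cv2.kmeans(q.astype(np.float32),3,None,(3,100,1e-4),10,0)
    for i in range(3):
        k=lab[1].ravel()==i; P=W[e][k]; m=P.mean(0); nn=np.linalg.svd(P-m)[2][2]
        print('  cl',k.sum(),np.median(q[k],0).round(3),'fit n',nn.round(3),'at',m.round(3))
    r=cv2.minAreaRect((p[:,:2]*1000).astype(np.float32)); print(r)
    im=c['color'][b[0]-10:b[1]+10,b[2]-10:b[3]+10]; save('sc_%s.png'%n,cv2.resize(im,None,fx=3.2,fy=3.2,interpolation=cv2.INTER_CUBIC))
E
python3 s.py; python3 -c "
import cv2,numpy as np
a=cv2.imread('pics/sc_top.png');b=cv2.imread('pics/sc_scene.png');h=max(a.shape[0],b.shape[0])
p=lambda x:np.pad(x,((0,h-x.shape[0]),(0,0),(0,0)));cv2.imwrite('pics/sc.png',np.hstack([p(a),p(b)]))"
```

```text
top foot 306 ((698.7999267578125, -266.15667724609375), 62.558284759521484)
head 1100 [ 0.57902442 -0.28270793  0.16086451] [ 0.72071937 -0.1978654   0.27292124] [ 0.63264271 -0.24091824  0.23970331]
  cl 368 [-0.725  0.244  0.583] fit n [-0.642  0.201  0.74 ] at [ 0.614 -0.233  0.237]
  cl 102 [-0.036  0.724  0.586] fit n [-0.334  0.129  0.934] at [ 0.64  -0.233  0.25 ]
  cl 149 [ 0.474 -0.136  0.828] fit n [-0.172 -0.168 -0.971] at [ 0.648 -0.243  0.253]
((652.5689086914062, -251.01356506347656), (72.08063507080078, 136.0413055419922), 69.81079864501953)
scene foot 1443 ((607.44873046875, -258.9764404296875), 154.46139526367188)
head 1521 [ 0.61420243 -0.2857122   0.16012626] [ 0.72578117 -0.207619    0.27017665] [ 0.67079402 -0.25656165  0.23388357]
  cl 468 [0.479 0.052 0.764] fit n [ 0.031 -0.017 -0.999] at [ 0.661 -0.252  0.25 ]
  cl 240 [ 0.867 -0.326 -0.023] fit n [ 0.247  0.968 -0.05 ] at [ 0.688 -0.264  0.215]
  cl 205 [-0.084 -0.848  0.416] fit n [-0.094 -0.994  0.048] at [ 0.666 -0.264  0.245]
((672.977783203125, -257.8464050292969), (71.89599609375, 105.822021484375), 71.55316162109375)
```

View pics/sc.png

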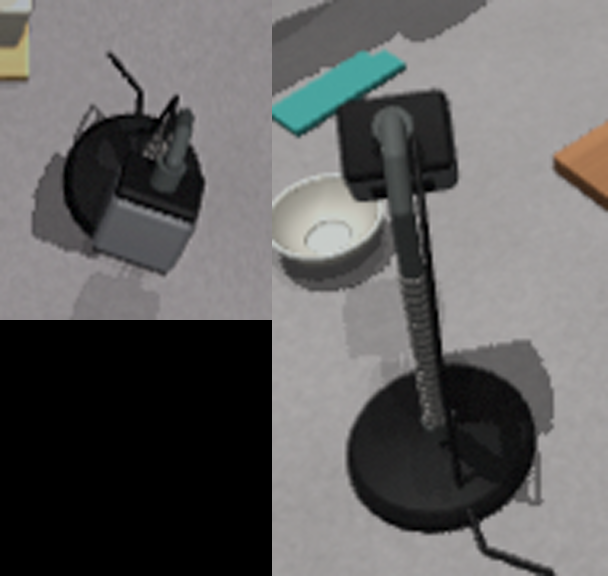

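The front face normal gives the reader's forward direction as about 161°. I'll refine the window centre from the grey front face (top view, crop 145,235) and from the foot circle.

```bash
cat > s2.py <<'E'
from h import *
from scipy.optimize import least_squares
S,C=np.sin(np.radians(35)),np.cos(np.radians(35))
for n in('top','scene'):
    c=np.load(n+'0.npy',allow_pickle=True).item(); W=cloud(c); g=c['color'].max(2)
    f=(c['range_z']>0)&(g<60)&(np.abs(W[...,2]-.022)<.006)&(np.linalg.norm(W[...,:2]-[.7,-.266],axis=2)<.085)
    f=cv2.morphologyEx(f.astype(np.uint8),cv2.MORPH_OPEN,np.ones((3,3)))
    K=max(cv2.findContours(f,0,1)[0],key=cv2.contourArea)
    P=W[K[:,0,1],K[:,0,0],:2]
    r=least_squares(lambda q:np.linalg.norm(P-q,axis=1)-.0655,[.7,-.266],loss='soft_l1',f_scale=.002)
    print(n,'foot centre',r.x,len(P),np.abs(r.fun).mean())
c=np.load('top0.npy',allow_pickle=True).item(); W=cloud(c); g=c['color'].max(2).astype(int)
m=np.zeros((400,640),np.uint8); m[120:165,385:432]=1
m&=((g>50)&(W[...,2]>.15)&(W[...,2]<.3)).astype(np.uint8)
k,l,st,ce=cv2.connectedComponentsWithStats(cv2.erode(m,np.ones((3,3)),iterations=1)); i=1+np.argmax(st[1:,4]); print(st[i],ce[i])
P=W[l==i]; mm=np.median(P,0); P=P[np.linalg.norm(P-mm,axis=1)<.06]; 
mu=P.mean(0); n=np.linalg.svd(P-mu)[2][2]; n*=np.sign(n[2]); d=(P-mu)@n; P=P[np.abs(d)<.006]; mu=P.mean(0);n=np.linalg.svd(P-mu)[2][2]; n*=np.sign(n[2])
yaw=np.arctan2(n[1],n[0]); print('n',n,np.degrees(yaw),len(P))
F=np.r_[np.cos(yaw),np.sin(yaw)]; y=np.r_[-F[1],F[0],0]; los=np.r_[F*S,-C]; nf=np.r_[F*C,S]
e=np.c_[(P-mu)@y,(P-mu)@los]; ext=(e.min(0)+e.max(0))/2; print('extent',e.min(0),e.max(0))
cen=mu+y*ext[0]+los*ext[1]; win=cen-.028*nf+.031*los
print('face centre',cen,'window',win,'read',win+.08*los,'foot from it',win[:2]-.1*F)
E
python3 s2.py
```

```text
top foot centre [ 0.65808834 -0.28741621] 32 0.00449756570430076
scene foot centre [ 0.6864605  -0.28111463] 254 0.018537493429608858
[395 138  30  22 385] [408.85454545 148.49090909]
n [-0.76703616  0.27152314  0.58131808] 160.50654522424756 385
extent [-0.03201597 -0.02773876] [0.0322633  0.03194694]
face centre [ 0.60530832 -0.23322552  0.22911442] window [ 0.6101682  -0.23494587  0.18766057] read [ 0.56691229 -0.21963371  0.1221284 ] foot from it [ 0.70443616 -0.26831578]
```

```bash
cat > d.py <<'E'
from h import *
from scipy.spatial.transform import Rotation as Rr
def delta(p,yawx):  # tool-down target, yaw of tool x in deg
    o=get_obs(); R=Rr.from_quat(o['ee_rot']); T=Rr.from_euler('z',yawx,degrees=True)*Rr.from_euler('x',180,degrees=True)
    return (R.inv().apply(np.array(p)-o['position'])).round(4), (R.inv()*T).as_rotvec().round(4)
E
python3 - <<'E'
from d import *
for p in([.40,-.25,.25],[.545,.191,.15],[.545,.191,.06]): print(delta(p,61.8))
E
```

```text
(array([ 0.3206, -0.2787, -0.0004]), array([-1.200e-03, -5.000e-04, -8.138e-01]))
(array([ 0.576 , -0.6663,  0.1001]), array([-1.200e-03, -5.000e-04, -8.138e-01]))
(array([ 0.576 , -0.6661,  0.1901]), array([-1.200e-03, -5.000e-04, -8.138e-01]))
```

The rows are not in the units I measure in: shifts go in shares of 0.8 m and turns go in shares of pi rad. I convert before sending: -0.666 m is -0.8325, 0.576 m is 0.72, -0.814 rad is -0.2591.

Request:
move_arm --plan '[{"delta_pos":[0.4,-0.3488,0],"turn":[0,0,0],"fingers":0.3},{"delta_pos":[0.4,-0.3488,0],"turn":[0,0,0],"fingers":0.3},{"delta_pos":[0.4,-0.3488,0],"turn":[0,0,-0.0955],"fingers":0.3},{"delta_pos":[0.4,-0.3488,0],"turn":[0,0,-0.1592],"fingers":0.3},{"delta_pos":[0.4,-0.3488,0],"turn":[0,0,-0.191],"fingers":0.3},{"delta_pos":[0.4,-0.3488,0],"turn":[0,0,-0.2228],"fingers":0.3},{"delta_pos":[0.4,-0.3488,0],"turn":[0,0,-0.2591],"fingers":0.3},{"delta_pos":[0.72,-0.8325,0.125],"turn":[0,0,-0.2591],"fingers":0.3},{"delta_pos":[0.72,-0.8325,0.125],"turn":[0,0,-0.2591],"fingers":0.3},{"delta_pos":[0.72,-0.8325,0.125],"turn":[0,0,-0.2591],"fingers":0.3},{"delta_pos":[0.72,-0.8325,0.125],"turn":[0,0,-0.2591],"fingers":0.3},{"delta_pos":[0.72,-0.8325,0.125],"turn":[0,0,-0.2591],"fingers":0.3}]' --force 50

```text
clock: 1.6
position: [0.4956, 0.0414, 0.1838]
ee_rot: [0.858, 0.513, 0.0, 0.0]
ft_force: [0.8, -1.2, -0.3]
grip_width: 0.701
grasp_force: 0.0
```

Run:
```python
from d import *
o=get_obs();print(o['clock'],o['position'],o['grip_width'])
for p in([.545,.191,.15],[.545,.191,.065]): print(delta(p,61.8))
```

```text
1.6 [0.49564835 0.04142598 0.18381952] 0.7009366441275079
(array([ 0.1551, -0.0273,  0.0338]), array([ 0.0007,  0.0002, -0.0005]))
(array([ 0.1552, -0.0273,  0.1188]), array([ 0.0007,  0.0002, -0.0005]))
```

In the tool's units: 0.155 m is 0.1938, 0.119 m is 0.1488.

Request:
move_arm --plan '[{"delta_pos":[0.1938,-0.0338,0.0425],"turn":[0,0,0],"fingers":0.3},{"delta_pos":[0.1938,-0.0338,0.0425],"turn":[0,0,0],"fingers":0.3},{"delta_pos":[0.1938,-0.0338,0.0425],"turn":[0,0,0],"fingers":0.3},{"delta_pos":[0.1938,-0.0338,0.125],"turn":[0,0,0],"fingers":0.3},{"delta_pos":[0.1938,-0.0338,0.1488],"turn":[0,0,0],"fingers":0.3},{"delta_pos":[0.1938,-0.0338,0.1488],"turn":[0,0,0],"fingers":0.3}]'

```text
clock: 2.35
position: [0.5435, 0.1887, 0.0632]
ee_rot: [0.858, 0.514, -0.002, -0.001]
ft_force: [0.5, -0.5, 0.7]
grip_width: 0.7
grasp_force: 0.0
```

Run:
```python
from d import *
o=get_obs();print(o['clock'],o['position'],o['grip_width'])
for p in([.545,.191,.065],[.545,.191,.038]): print(delta(p,61.8))
c=camera('top'); s=camera('scene')
a=cv2.resize(c['color'][145:225,215:305],None,fx=5,fy=5,interpolation=cv2.INTER_CUBIC)
b=cv2.resize(s['color'][150:250,310:390],None,fx=4,fy=4,interpolation=cv2.INTER_CUBIC)
save('pre.png',np.hstack([a,b]))
```

```text
2.35 [0.54348467 0.18868536 0.06323893] 0.6996961176822912
(array([ 0.0028,  0.0002, -0.0018]), array([-0.003 ,  0.0027,  0.0004]))
(array([0.0028, 0.0003, 0.0252]), array([-0.003 ,  0.0027,  0.0004]))
```

View pics/pre.png

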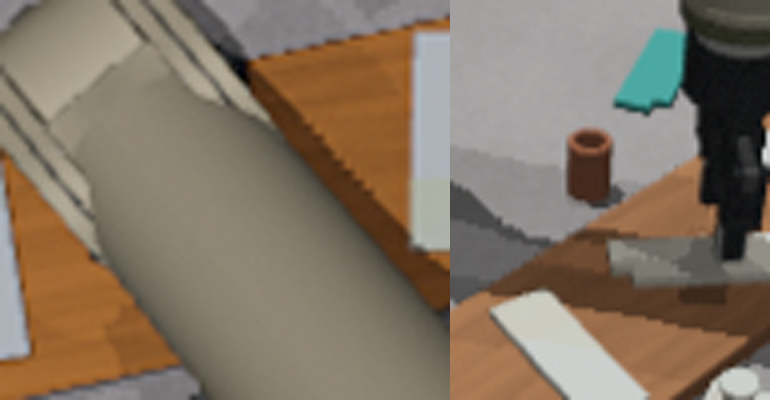

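The arm hides the tile from above. In the scene crop the fingers at (735,240) straddle the middle of the notched tile, clear of its bare end on the left (630,265). Descending.

In the tool's units: 0.025 m is 0.0313, 0.003 m is 0.0038, -0.003 rad is -0.001.

Request:
move_arm --plan '[{"delta_pos":[0.0038,0,0.015],"turn":[-0.001,0.001,0],"fingers":0.3},{"delta_pos":[0.0038,0,0.025],"turn":[-0.001,0.001,0],"fingers":0.3},{"delta_pos":[0.0038,0,0.0313],"turn":[-0.001,0.001,0],"fingers":0.3},{"delta_pos":[0.0038,0,0.0313],"turn":[-0.001,0.001,0],"fingers":0.3},{"delta_pos":[0.0038,0,0.0313],"turn":[-0.001,0.001,0],"fingers":0.3}]'

```text
clock: 3.08
position: [0.5464, 0.1918, 0.0404]
ee_rot: [0.858, 0.514, 0.002, 0.001]
ft_force: [-0.4, -0.2, 0.1]
grip_width: 0.699
grasp_force: 0.0
```

Run:
```python
from d import *
o=get_obs();print(o['clock'],o['position'],o['grip_width'],o['ft_force'])
print(delta([.545,.191,.036],61.8))
s=camera('scene')
save('low.png',cv2.resize(s['color'][185:240,330:410],None,fx=8,fy=8,interpolation=cv2.INTER_CUBIC))
```

```text
3.075 [0.54638834 0.19184953 0.04036575] 0.6985435189145784 [-0.35604087 -0.22097797  0.12127873]
(array([-0.0014, -0.0008,  0.0044]), array([ 0.0033, -0.0032,  0.0002]))
```

View pics/low.png

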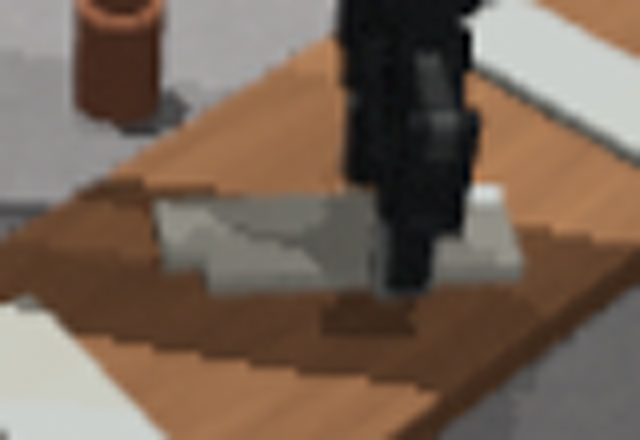

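The near finger (405,290) stands beside the tile's long edge, behind its middle and well away from the notched end (185,270). I'll go about 3 mm lower and close.

In the tool's units: 0.0035 m is 0.0044, 0.003 m is 0.0038, -0.002 rad is -0.0006.

Request:
move_arm --plan '[{"delta_pos":[-0.0013,0,0.0038],"turn":[0.0006,-0.0006,0],"fingers":0.3},{"delta_pos":[-0.0013,0,0.0044],"turn":[0.0006,-0.0006,0],"fingers":0.4},{"delta_pos":[-0.0013,0,0.0044],"turn":[0.0006,-0.0006,0],"fingers":0.7},{"delta_pos":[-0.0013,0,0.0044],"turn":[0.0006,-0.0006,0],"fingers":0.7},{"delta_pos":[-0.0013,0,0.0044],"turn":[0.0006,-0.0006,0],"fingers":0.7}]' --force 50

```text
clock: 3.75
position: [0.546, 0.191, 0.0369]
ee_rot: [0.858, 0.514, 0.001, 0.0]
ft_force: [-0.3, -1.0, 4.3]
grip_width: 0.522
grasp_force: 53.7
```

In the tool's units: -0.12 m is -0.15, -0.1 m is -0.125.

Request:
move_arm --plan '[{"delta_pos":[0,0,-0.0125],"turn":[0,0,0],"fingers":0.7},{"delta_pos":[0,0,-0.0375],"turn":[0,0,0],"fingers":0.7},{"delta_pos":[0,0,-0.075],"turn":[0,0,0],"fingers":0.7},{"delta_pos":[0,0,-0.125],"turn":[0,0,0],"fingers":0.7},{"delta_pos":[0,0,-0.15],"turn":[0,0,0],"fingers":0.7},{"delta_pos":[0,0,-0.15],"turn":[0,0,0],"fingers":0.7},{"delta_pos":[0,0,-0.15],"turn":[0,0,0],"fingers":0.7}]' --force 60

```text
clock: 4.62
position: [0.545, 0.1904, 0.1553]
ee_rot: [0.858, 0.514, -0.0, 0.0]
ft_force: [-0.5, 0.9, -2.2]
grip_width: 0.521
grasp_force: 61.4
```

Run:
```python
from d import *
o=get_obs();print(o['clock'],o['position'],o['grip_width'],o['ft_force'],o['joint_pos'].round(2))
# read spot, tool 59 mm forward of label, tile +x yaw -19.5 => tool x yaw 160.5
R=np.array([.566,-.219]); f=np.array([np.cos(np.radians(160.5)),np.sin(np.radians(160.5))])
for d,z in((.059+.08,.157),(.059,.132)):
    print(d,R+f*d,delta([*(R+f*d),z],160.5))
s=camera('scene')
save('lift.png',cv2.resize(s['color'][110:210,310:430],None,fx=5,fy=5,interpolation=cv2.INTER_CUBIC))
```

```text
4.625 [0.54500735 0.19041073 0.15533535] 0.5212422813264759 [-0.54149199  0.89255287 -2.1679612 ] [ 0.22  0.41 -0.79  1.67  0.31  1.19 -1.13]
0.139 [ 0.43497283 -0.17260085] (array([-0.3719,  0.0745, -0.0015]), array([-5.0000e-04,  3.0000e-04, -1.7226e+00]))
0.059 [ 0.51038415 -0.1993054 ] (array([-0.3598,  0.1536,  0.0235]), array([-5.0000e-04,  3.0000e-04, -1.7226e+00]))
```

View pics/lift.png

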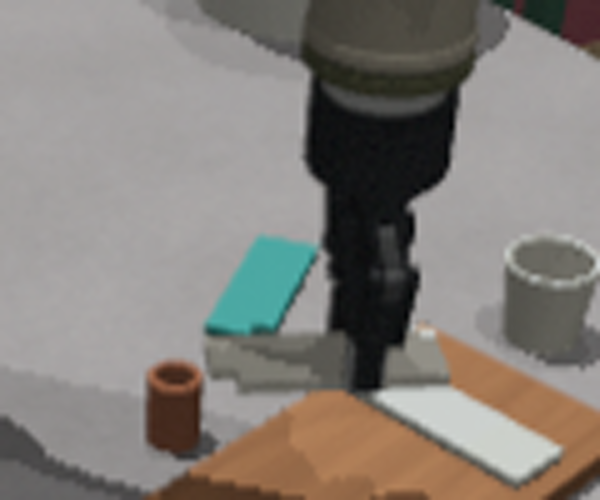

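The tile hangs level in the fingers, with the notched end at left (225,365), over a clear board. Moving to a standoff in front of the reader while turning.

In the tool's units: -0.372 m is -0.465, -0.365 m is -0.4563, -1.6 rad is -0.5093.

Request:
move_arm --plan '[{"delta_pos":[-0.0375,0.0075,0],"turn":[0,0,-0.0446],"fingers":0.7},{"delta_pos":[-0.075,0.015,0],"turn":[0,0,-0.0891],"fingers":0.7},{"delta_pos":[-0.125,0.025,0],"turn":[0,0,-0.1369],"fingers":0.7},{"delta_pos":[-0.175,0.035,0],"turn":[0,0,-0.1846],"fingers":0.7},{"delta_pos":[-0.225,0.045,0],"turn":[0,0,-0.2324],"fingers":0.7},{"delta_pos":[-0.275,0.055,0],"turn":[0,0,-0.2801],"fingers":0.7},{"delta_pos":[-0.325,0.065,0],"turn":[0,0,-0.3279],"fingers":0.7},{"delta_pos":[-0.375,0.075,0],"turn":[0,0,-0.3756],"fingers":0.7},{"delta_pos":[-0.4125,0.0825,0],"turn":[0,0,-0.4234],"fingers":0.7},{"delta_pos":[-0.4375,0.0875,0],"turn":[0,0,-0.4711],"fingers":0.7},{"delta_pos":[-0.4563,0.0913,0],"turn":[0,0,-0.5093],"fingers":0.7},{"delta_pos":[-0.465,0.0931,0],"turn":[0,0,-0.5481],"fingers":0.7}]'

```text
clock: 6.18
position: [0.4345, -0.1729, 0.1553]
ee_rot: [0.168, 0.986, 0.001, -0.0]
ft_force: [1.3, 0.2, -0.8]
grip_width: 0.519
grasp_force: 61.4
```

Request:
move_arm --plan '[{"delta_pos":[0,0,0],"turn":[0,0,0],"fingers":0.7},{"delta_pos":[0,0,0],"turn":[0,0,0],"fingers":0.7},{"delta_pos":[0,0,0],"turn":[0,0,0],"fingers":0.7}]'

```text
clock: 6.55
position: [0.4356, -0.1716, 0.1562]
ee_rot: [0.17, 0.985, 0.0, 0.001]
ft_force: [0.3, -0.7, -1.7]
grip_width: 0.515
grasp_force: 61.3
```

```bash
cat > t.py <<'E'
from d import *
o=get_obs();print(o['clock'],o['position'],o['grip_width'],o['joint_pos'].round(2), Rr.from_quat(o['ee_rot']).as_matrix().round(4).tolist())
s=camera('scene'); W=cloud(s); p=o['position']
zt=p[2]; ax=-Rr.from_quat(o['ee_rot']).as_matrix()[:,0]; ay=np.cross([0,0,1],ax)
L=W-p; u,v,w=L@ax,L@ay,L[...,2]
hsv=cv2.cvtColor(s['color'],cv2.COLOR_RGB2HSV)
m=(s['range_z']>0)&(u>-.06)&(u<.1)&(abs(v)<.03)&(w<.0)&(w>-.04)&(s['color'].max(2)>70)
k,l,st,ce=cv2.connectedComponentsWithStats(m.astype(np.uint8)); print(st[1:].tolist())
a,b,c_=u[m],v[m],w[m]
print('u',np.percentile(a,[0,1,99,100]),'v',np.percentile(b,[1,99]),'w',np.percentile(c_,[1,50,99]))
e=cv2.erode(m.astype(np.uint8),np.ones((3,3)))>0; g=e&(u>.02)&(w>-.022)
A=np.c_[u[g],v[g],np.ones(g.sum())]; q=np.linalg.lstsq(A,w[g],rcond=None)[0]
r=w[g]-A@q; print('top plane slope u,v, height',q,np.median(w[g]),np.std(r),g.sum())
ys,xs=np.nonzero(m);print(xs.min(),xs.max(),ys.min(),ys.max())
Rd=np.array([.566,-.219]); f=np.array([np.cos(np.radians(160.5)),np.sin(np.radians(160.5))])
for z in(p[2],.132): print(delta([*(Rd+f*.059),z],160.5))
x0,y0=max(xs.min()-40,0),max(ys.min()-60,0)
import sys; save(sys.argv[1],cv2.resize(s['color'][y0:y0+120,x0:x0+160],None,fx=5,fy=5,interpolation=cv2.INTER_CUBIC)); np.save('s1.npy',s,allow_pickle=True); print(x0,y0)
E
python3 t.py stage.png
```

```text
6.55 [ 0.43562951 -0.17163455  0.15618453] 0.5154850329825762 [ 1.12  0.15 -0.89  1.94  0.13  1.11  1.41] [[-0.9423, 0.3349, 0.0012], [0.3349, 0.9423, 0.0006], [-0.0009, 0.001, -1.0]]
[[233, 190, 22, 30, 509]]
u [-0.04991818 -0.0483953   0.06697961  0.06982285] v [-0.02531688  0.02408146] w [-0.01117451 -0.00840993 -0.00465164]
top plane slope u,v, height [ 0.00231017 -0.0010659  -0.00851184] -0.008374146471071806 0.001091775008322622 176
233 254 190 219
(array([-0.0797, -0.001 ,  0.0002]), array([ 0.0009,  0.001 , -0.0009]))
(array([-0.0796, -0.001 ,  0.0244]), array([ 0.0009,  0.001 , -0.0009]))
193 130
```

View pics/stage.png

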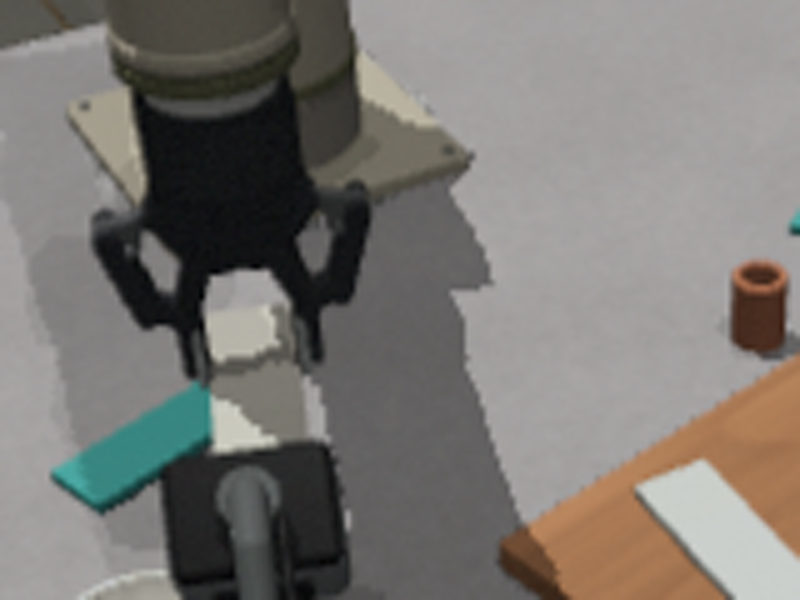

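The tile is level to within 0.3° and its back end is 50 mm behind the TCP, so the label sits 58 mm ahead and 8.8 mm below the TCP. The final TCP height is 0.128. Descending, then moving slowly in.

In the tool's units: -0.0805 m is -0.1006, 0.028 m is 0.035.

Request:
move_arm --plan '[{"delta_pos":[-0.0063,0,0.0175],"turn":[0,0,0],"fingers":0.7},{"delta_pos":[-0.0188,0,0.035],"turn":[0,0,0],"fingers":0.7},{"delta_pos":[-0.0375,0,0.035],"turn":[0,0,0],"fingers":0.7},{"delta_pos":[-0.0563,-0.0013,0.035],"turn":[0,0,0],"fingers":0.7},{"delta_pos":[-0.075,-0.0013,0.035],"turn":[0,0,0],"fingers":0.7},{"delta_pos":[-0.09,-0.0013,0.035],"turn":[0,0,0],"fingers":0.7},{"delta_pos":[-0.1006,-0.0013,0.035],"turn":[0,0,0],"fingers":0.7},{"delta_pos":[-0.1006,-0.0013,0.035],"turn":[0,0,0],"fingers":0.7},{"delta_pos":[-0.1006,-0.0013,0.035],"turn":[0,0,0],"fingers":0.7},{"delta_pos":[-0.1006,-0.0013,0.035],"turn":[0,0,0],"fingers":0.7}]'

```text
clock: 7.85
position: [0.5108, -0.2, 0.1286]
ee_rot: [0.17, 0.986, 0.0, 0.001]
ft_force: [0.3, -0.1, -0.6]
grip_width: 0.515
grasp_force: 61.3
```

Run:
```python
from d import *
o=get_obs();print(o['clock'],o['position'],o['grip_width'],o['joint_velocities'].round(3),o['ft_force'])
M=Rr.from_quat(o['ee_rot']).as_matrix();print(M.round(4).tolist())
print('label est',o['position']-.058*M[:,0]+.0088*M[:,2])
R=np.array([.566,-.219]); a=np.radians(160.5)
print(delta([*(R+.058*np.array([np.cos(a),np.sin(a)])),.128],160.5))
c=camera('top');s=camera('scene')
a=cv2.resize(c['color'][100:240,330:450],None,fx=3.4,fy=3.4,interpolation=cv2.INTER_CUBIC)
b=cv2.resize(s['color'][140:280,180:290],None,fx=3.4,fy=3.4,interpolation=cv2.INTER_CUBIC)
save('fin.png',np.hstack([a,b]))
```

```text
7.85 [ 0.51081375 -0.20000236  0.12855115] 0.5145655416543118 [ 0.     0.    -0.    -0.003  0.001  0.001 -0.001] [ 0.3215711  -0.11874479 -0.60483038]
[[-0.9425, 0.3342, 0.0012], [0.3342, 0.9425, -0.0], [-0.0011, 0.0004, -1.0]]
label est [ 0.56548868 -0.21938835  0.11981759]
(array([-0.0004,  0.0005,  0.0006]), array([ 0.0004,  0.0011, -0.0005]))
```

View pics/fin.png

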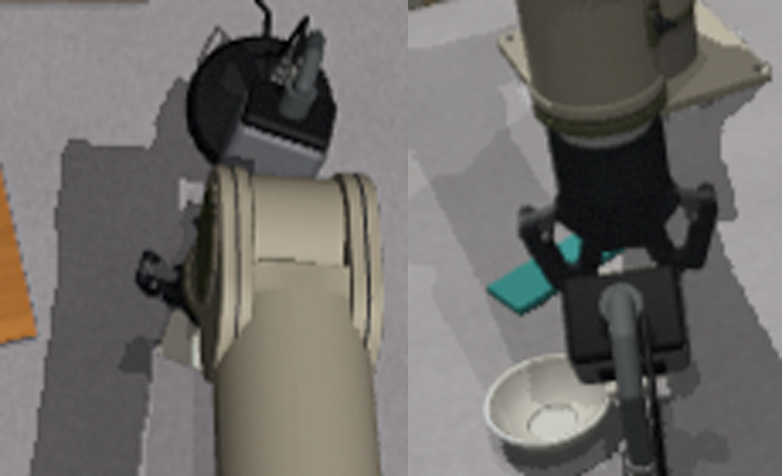

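The tile sits under and in front of the window, the reader is untouched (both views), the joints are still and the force is near zero. The estimated label point is within 1 mm of the read spot, so I'm handing in.

```bash
python3 -c "
from workcell import hand_in
print(hand_in())"
```

```text
the job is handed in; nothing more can be done
None
```

I handed the job in at about 8 s with the notched tile held level and still, label up, at the code reader; by my measurements its label is within about 1 mm of the reading spot, but the hand-in returned no verdict.

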